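# Set the paint jars over to the spray rack in reverse order

## Robot

A 6-joint arm with a two-finger parallel gripper is mounted at the origin on the work surface. World frame = base frame: x ahead of the robot, y to its left, z up, the work surface at z = 0. Lengths are in m, angles in rad, forces in N, time in s.
With the tool pointing down it reaches from about 0.375 to 0.9 m from the base axis. Payload 3.1 kg.
Tool frame: the origin (TCP) lies between the finger pads; the fingertips stand 17 mm ahead of it and the grasp point (between the pads) lies 2 mm behind it (robot.nose_length is the distance from the TCP to the fingertips, in m); z points along the fingers, y is the line along which they close (so a half turn about z gives the same grasp; the last joint's range is limited). The gripper opens to 87 mm and grips with 3 to 60 N. Pads are 19 mm wide; open, the fingers measure 117 mm over their backs; the gripper's body (75 mm by 190 mm) begins 51 mm behind the grasp point.
Start: joints at [1.093, 0.527, 1.433, -0, 1.181, -0.178], TCP at [0.184, 0.597, 0.24] pointing down, gripper open.
Joint ranges: [-3.08, 3.08], [-0.75, 2.2], [0.22, 2.44], [-1.43, 4.57], [0, 2.65], [-2.85, 2.85]. Speed limits (rad/s): [2.79, 2.79, 3.14, 3.14, 3.14, 3.14].

## Interface

Orientations are given as a unit quaternion [x, y, z, w].
In Python, from rig import robot, cams gives the robot as it stands.
- The arm moves only by the shell command python3 -m pendant 'ROWS' [FORCE]. ROWS is JSON, a list of rows, each an object with "jaw": the opening, from 0 (shut) to 1 (fully open); "linear": the shift along the tool's x, y, z in cm, a list of three; "twist": the turn about the tool's z in degrees. A call has 1 to 12 rows; each row shifts and turns the commanded pose from where the row before left it, along the tool's axes as they then stand; what a row does not reach is not made up. A row lasts 1/12 s, in which the tool goes at most 41.7 mm and 7.16 degrees, less where a joint would pass 70% of its speed; a pose out of reach is approached as far as the arm can. A call is refused whole if a number of a shift passes 4.17 or a number of a turn 7.16, either way. A call with a gripper value outside its range is refused whole. The fingers move at their own pace and stop on an object; FORCE is the grip in N (left out, the last holds). Time passes only in rows, so rows that do not move let the fingers close. It gives the time, the measured TCP pose, the force, the opening and the grip force at its end, in the units of the state.
- robot.get_obs(): the state, without advancing time (a new reading comes with each control period).
- cams.camera(name): name is "scene" or "top" or "wrist"; returns a dict with "color" (384x512x3 uint8, blue, green, red), "depth" (384x512 float32, m along the optical axis (not along the pixel's ray), 0 where there is no reading), "fov_y" (degrees; the focal length in pixels is half the picture's height over the tangent of half this angle, whatever the lens; pixels are square), "cx", "cy" (the principal point, pixels), "k1" (the pictures are not rectified: a ray, as slopes to the right and down, at radius r is drawn at 1 + k1 r^2 times it, then the intrinsics apply), "view" (4x4, takes a point from world to camera coordinates). Camera axes: x right, y down, z forward; pixel columns grow to the right and rows downward; lengths in m; the calibration is good to about 2 mm. A picture is of the moment at which its call begins.
- robot.hand_in(): hands the job in; it is judged then, once.
The state is a dict: "time": time; "q": joint angles; "joint_velocities": joint speeds; "joint_torque": joint torques, N m; "position": TCP position; "tool_rot": TCP orientation; "ft_force": force on the tool from outside, world axes, zero at the start; "moment": the same for the moment, N m; "grip_width": finger opening in m; "grip_force": force on a finger pad.
Only numpy, scipy, OpenCV 4.12 (cv2) and the standard library are available. Lean on these libraries where they do the work, as an engineer would, in place of code of your own. Each camera call takes 0.05 s, during which the arm holds its last target. There are 200 camera calls.

## Task

Move the four paint jars from the wooden storage rack to the steel spray rack, one standing upright in each compartment, in reverse order counted from the racks' green ends: the jar nearest the green block of the storage rack goes to the compartment farthest from the green block of the spray rack, and so on, until the one farthest from the green block ends up nearest to it. Never tip a jar over on the way.

Things in the scene. Friction and masses are not known exactly. Their poses are not given: they have to be found in the camera images.
- jar_pink: Round pink paint jar with a pink lid, 36 mm diameter, 72 mm high, about 0.1 kg, standing loose in a compartment of the storage rack. Origin at the centre of its underside, z up its axis. All round alike; best gripped around its upper half, across the row (neighbours in the row stand 60 mm apart).
- jar_yellow: Round yellow paint jar with a yellow lid, 36 mm diameter, 72 mm high, about 0.1 kg, standing loose in a compartment of the storage rack. Origin at the centre of its underside, z up its axis. All round alike; best gripped around its upper half, across the row (neighbours in the row stand 60 mm apart).
- jar_blue: Round blue paint jar with a blue lid, 36 mm diameter, 72 mm high, about 0.1 kg, standing loose in a compartment of the storage rack. Origin at the centre of its underside, z up its axis. All round alike; best gripped around its upper half, across the row (neighbours in the row stand 60 mm apart).
- jar_white: Round white paint jar with a white lid, 36 mm diameter, 72 mm high, about 0.1 kg, standing loose in a compartment of the storage rack. Origin at the centre of its underside, z up its axis. All round alike; best gripped around its upper half, across the row (neighbours in the row stand 60 mm apart).
- tag_pink: Flat pink colour tag, 18 x 36 mm, 4 mm thick, fixed on the ledge of the storage rack next to the compartment where the pink jar stands at the start, so it keeps showing the first order. Origin at the centre of its underside; the compartment's centre lies 46 mm from it along the tag's own +x (the same direction as the rack's x).
- tag_yellow: Flat yellow colour tag, 18 x 36 mm, 4 mm thick, fixed on the ledge of the storage rack next to the compartment where the yellow jar stands at the start, so it keeps showing the first order. Origin at the centre of its underside; the compartment's centre lies 46 mm from it along the tag's own +x (the same direction as the rack's x).
- tag_blue: Flat blue colour tag, 18 x 36 mm, 4 mm thick, fixed on the ledge of the storage rack next to the compartment where the blue jar stands at the start, so it keeps showing the first order. Origin at the centre of its underside; the compartment's centre lies 46 mm from it along the tag's own +x (the same direction as the rack's x).
- tag_white: Flat white colour tag, 18 x 36 mm, 4 mm thick, fixed on the ledge of the storage rack next to the compartment where the white jar stands at the start, so it keeps showing the first order. Origin at the centre of its underside; the compartment's centre lies 46 mm from it along the tag's own +x (the same direction as the rack's x).
- storage_rack: Dark wooden rack, full at the start. Row of 4 open compartments, centres at x 0, y +90, +30, -30, -90 mm, 54 mm square inside, floor 6 mm and walls' tops 18 mm above the table. Green block, 66 x 22 x 30 mm high, at the +y end (y +134). Fixed, at any yaw; origin under its centre, on the table. Ledge with tags along its -x side, 26 mm wide, 18 mm high, centred at x -46.
- spray_rack: Grey steel rack, empty at the start, no ledge. Row of 4 open compartments, centres at x 0, y +90, +30, -30, -90 mm, 54 mm square inside, floor 6 mm and walls' tops 18 mm above the table. Green block, 66 x 22 x 30 mm high, at the +y end (y +134). Fixed, at any yaw; origin under its centre, on the table.
There are look-alikes about, which are no part of the job. Several things have the shape of the jar_pink; the one meant has the colours described above.

How it is judged:
At the end, for the whole second after the job is handed in: Each jar is released, at rest and upright (0.1 rad) on the floor (underside below 10 mm) of its spray rack compartment, within 12 mm of its centre in rack x and y; a jar whose tag is at y = +90, +30, -30 or -90 mm in the storage rack is at y = -90, -30, +30 or +90 mm in the spray rack (((y of tag_pink in the frame of storage_rack between 0.07 and 0.11 m and y of jar_pink in the frame of spray_rack between -0.102 and -0.078 m) or (y of tag_pink in the frame of storage_rack between 0.01 and 0.05 m and y of jar_pink in the frame of spray_rack between -0.042 and -0.018 m) or (y of tag_pink in the frame of storage_rack between -0.05 and -0.01 m and y of jar_pink in the frame of spray_rack between 0.018 and 0.042 m) or (y of tag_pink in the frame of storage_rack between -0.11 and -0.07 m and y of jar_pink in the frame of spray_rack between 0.078 and 0.102 m)) and x of jar_pink in the frame of spray_rack between -0.012 and 0.012 m and z of each of jar_pink, jar_yellow, jar_blue, jar_white in the frame of spray_rack below 0.01 m and angle between each of jar_pink, jar_yellow, jar_blue, jar_white's own z axis and vertical below 0.1 rad and linear speed of each of jar_pink, jar_yellow, jar_blue, jar_white below 0.02 m/s and ((y of tag_yellow in the frame of storage_rack between 0.07 and 0.11 m and y of jar_yellow in the frame of spray_rack between -0.102 and -0.078 m) or (y of tag_yellow in the frame of storage_rack between 0.01 and 0.05 m and y of jar_yellow in the frame of spray_rack between -0.042 and -0.018 m) or (y of tag_yellow in the frame of storage_rack between -0.05 and -0.01 m and y of jar_yellow in the frame of spray_rack between 0.018 and 0.042 m) or (y of tag_yellow in the frame of storage_rack between -0.11 and -0.07 m and y of jar_yellow in the frame of spray_rack between 0.078 and 0.102 m)) and x of jar_yellow in the frame of spray_rack between -0.012 and 0.012 m and ((y of tag_blue in the frame of storage_rack between 0.07 and 0.11 m and y of jar_blue in the frame of spray_rack between -0.102 and -0.078 m) or (y of tag_blue in the frame of storage_rack between 0.01 and 0.05 m and y of jar_blue in the frame of spray_rack between -0.042 and -0.018 m) or (y of tag_blue in the frame of storage_rack between -0.05 and -0.01 m and y of jar_blue in the frame of spray_rack between 0.018 and 0.042 m) or (y of tag_blue in the frame of storage_rack between -0.11 and -0.07 m and y of jar_blue in the frame of spray_rack between 0.078 and 0.102 m)) and x of jar_blue in the frame of spray_rack between -0.012 and 0.012 m and ((y of tag_white in the frame of storage_rack between 0.07 and 0.11 m and y of jar_white in the frame of spray_rack between -0.102 and -0.078 m) or (y of tag_white in the frame of storage_rack between 0.01 and 0.05 m and y of jar_white in the frame of spray_rack between -0.042 and -0.018 m) or (y of tag_white in the frame of storage_rack between -0.05 and -0.01 m and y of jar_white in the frame of spray_rack between 0.018 and 0.042 m) or (y of tag_white in the frame of storage_rack between -0.11 and -0.07 m and y of jar_white in the frame of spray_rack between 0.078 and 0.102 m)) and x of jar_white in the frame of spray_rack between -0.012 and 0.012 m); the robot touches nothing.
It fails at once if a jar is tipped over (leans more than 0.8 rad) (angle between any of jar_pink, jar_yellow, jar_blue, jar_white's own z axis and vertical above 0.8 rad).
It also fails if it takes over 102 s, if anything falls off the work surface, if the arm or the gripper's body presses on something with over 40 N, if the wrist force passes 120 N, or if a joint passes its speed limit or range.

## Working session

There is one attempt and no reset: what is moved stays moved. The work goes in short steps, Python scripts to look and compute and a shell command to move; the robot and the scene stay as the last step left them, time stands still between calls to the robot, and variables do not carry over. Pictures are saved under pics/ and viewed, at most 14 in all, crops included, and the job is handed in when it is done.

```bash
mkdir -p pics; python3 - <<'E'
from rig import robot,cams
import cv2,numpy as np
for n in("top","scene"):
    c=cams.camera(n);cv2.imwrite(f"pics/{n}0.png",c["color"]);print(n,c["fov_y"],c["cx"],c["cy"],c["k1"],np.round(c["view"],3).tolist())
    np.savez(f"{n}0.npz",**c)
o=robot.get_obs();print(o)
E
```

```text
top 53.01150676157139 247.68778105659197 184.41023741342607 -0.07702736212761795 [[0.009, -1.0, -0.007, -0.025], [-0.986, -0.008, -0.168, 0.556], [0.168, 0.008, -0.986, 0.716], [0.0, 0.0, 0.0, 1.0]]
scene 49.5051064488508 251.62895984809956 187.88775873383415 -0.038791045420088564 [[0.451, 0.892, 0.008, -0.237], [0.751, -0.375, -0.544, -0.401], [-0.483, 0.251, -0.839, 1.206], [0.0, 0.0, 0.0, 1.0]]
{'time': 0.1, 'q': array([ 1.09347318e+00,  5.28356785e-01,  1.43377121e+00, -3.36531592e-06,
        1.18135655e+00, -1.78519229e-01]), 'joint_velocities': array([-7.85002353e-05, -1.75609179e-03, -2.25175386e-03,  3.21678933e-03,
        1.27372033e-03, -1.69454173e-03]), 'joint_torque': array([-1.08322936e-03, -4.40989494e+01, -1.77149642e+01,  6.34173467e-02,
        5.34035743e-02, -5.50318737e-05]), 'position': array([0.18368414, 0.5967579 , 0.23868046]), 'tool_rot': array([ 1.48846081e-01,  9.88859924e-01, -8.96041136e-04, -3.03192969e-04]), 'ft_force': array([0.16519991, 0.42596812, 0.21713348]), 'moment': array([0.0054023 , 0.02318991, 0.00218599]), 'grip_force': 0.0, 'grip_width': 0.08671859941317299}
```

View pics/top0.png

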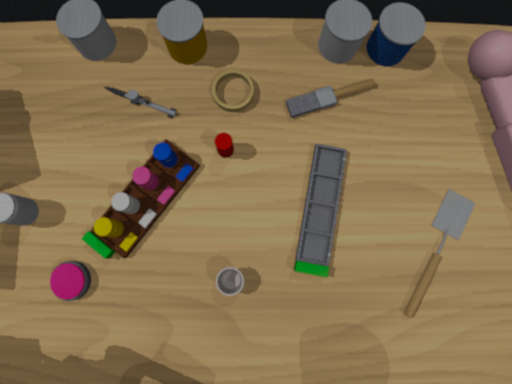

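View pics/scene0.png

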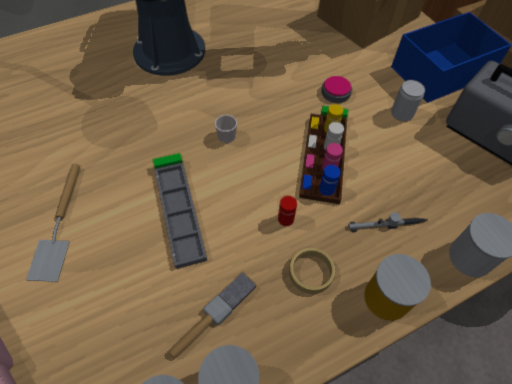

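Candidates in the top view: yellow jar (106,228), white jar (124,203), pink jar (146,177) and blue jar (164,154), all in the storage rack. Look-alikes are the red jar (225,145), magenta lid (70,281), grey cup (229,281) and grey cans (20,210), (90,30). I choose the four in the dark rack beside tags of their own colour. The green end is at the yellow jar, so yellow goes to y -90, white to -30, pink to +30 and blue to +90.

```bash
cat > h.py <<'E'
import numpy as np,cv2
def K(c):
    f=c["color"].shape[0]/2/np.tan(np.radians(float(c["fov_y"]))/2)
    return np.array([[f,0,c["cx"]],[0,f,c["cy"]],[0,0,1.]]),np.array([float(c["k1"]),0,0,0])
def slopes(c,uv):
    k,d=K(c);return cv2.undistortPoints(np.float64(uv).reshape(-1,1,2),k,d).reshape(-1,2)
def plane(c,uv,z):
    V=c["view"];R=V[:3,:3];o=-R.T@V[:3,3];s=slopes(c,uv)
    d=np.c_[s,np.ones(len(s))]@R
    return o+d*((z-o[2])/d[:,2])[:,None]
def points(c,m):
    v,u=np.nonzero(m&(c["depth"]>0));s=slopes(c,np.c_[u,v]);dz=c["depth"][v,u][:,None]
    V=c["view"];return (np.c_[s,np.ones(len(s))]*dz-V[:3,3])@V[:3,:3],np.c_[u,v]
def blobs(m,amin=20):
    n,l,st,ce=cv2.connectedComponentsWithStats(m.astype(np.uint8));return [(l==i,st[i,4],ce[i]) for i in range(1,n) if st[i,4]>=amin]
HUE={"yellow":(20,32,150,60),"blue":(105,125,150,60),"pink":(155,172,120,60)}
def mask(c,n):
    h=cv2.cvtColor(c["color"],cv2.COLOR_BGR2HSV).astype(int)
    if n=="green":return (abs(h[...,0]-60)<8)&(h[...,1]>180)&(h[...,2]>90)
    if n=="white":return (h[...,1]<30)&(h[...,2]>130)
    a,b,s,v=HUE[n];return (h[...,0]>=a)&(h[...,0]<=b)&(h[...,1]>s)&(h[...,2]>v)
E
python3 - <<'E'
from h import *
for n in("top","scene"):
    c=dict(np.load(n+"0.npz"))
    print(n)
    for col in("green","yellow","white","pink","blue"):
        for m,a,ce in blobs(mask(c,col)):
            P,uv=points(c,m)
            if len(P)<5: continue
            z=np.percentile(P[:,2],95); t=P[:,2]>z-.006
            print(col,a,ce.round(),"ztop",z.round(3),"c",P[t].mean(0).round(4),"mid",((P[t].max(0)+P[t].min(0))/2).round(4)[:2],"tagplane",plane(c,ce,.022)[0,:2].round(4))
    if n=="top": cv2.imwrite("pics/crop1.png",np.hstack([cv2.resize(c["color"][130:280,a:a+100],None,fx=4,fy=4,interpolation=2) for a in(270,90)]))
E
```

```text
top
green 218 [ 99. 246.] ztop 0.032 c [0.4326 0.2774 0.0302] mid [0.4345 0.2816] tagplane [0.4325 0.2806]
green 319 [311. 268.] ztop 0.032 c [ 0.393  -0.1463  0.03  ] mid [ 0.3937 -0.1469] tagplane [ 0.3927 -0.1473]
yellow 864 [188.  49.] ztop 0.091 c [0.8437 0.1075 0.0903] mid [0.8534 0.1137] tagplane [0.8626 0.1142]
yellow 500 [107. 227.] ztop 0.08 c [0.4683 0.253  0.0784] mid [0.4681 0.2543] tagplane [0.4697 0.2647]
yellow 212 [128. 242.] ztop 0.024 c [0.4422 0.2205 0.022 ] mid [0.4407 0.2212] tagplane [0.4416 0.2205]
white 306 [  5. 206.] ztop 0.093 c [0.5021 0.4441 0.0905] mid [0.5003 0.4427] tagplane [0.5096 0.4897]
white 240 [120. 201.] ztop 0.08 c [0.5168 0.2225 0.0783] mid [0.517  0.2229] tagplane [0.5238 0.242 ]
white 126 [147. 219.] ztop 0.024 c [0.4881 0.1848 0.0222] mid [0.4876 0.1851] tagplane [0.4882 0.1849]
white 65 [234. 279.] ztop 0.052 c [0.3722 0.0053 0.0498] mid [0.3691 0.0118] tagplane [0.3699 0.006 ]
white 37 [237. 280.] ztop 0.006 c [ 0.3682 -0.0008  0.0041] mid [ 0.3676 -0.0011] tagplane [ 0.3696 -0.0014]
pink 436 [145. 178.] ztop 0.08 c [0.5669 0.184  0.078
[... 1412 characters left out ...]
.  86.] ztop 0.031 c [0.3627 0.3353 0.0282] mid [0.3612 0.3366] tagplane [0.3581 0.3389]
pink 340 [333. 154.] ztop 0.079 c [0.5673 0.1819 0.0771] mid [0.5666 0.1823] tagplane [0.5459 0.2025]
pink 115 [309. 161.] ztop 0.024 c [0.5367 0.1443 0.0212] mid [0.5365 0.1445] tagplane [0.5377 0.144 ]
blue 1158 [452.  51.] ztop 0.109 c [0.4335 0.6489 0.1073] mid [0.4199 0.6544] tagplane [0.3833 0.7186]
blue 20 [396.  70.] ztop 0.008 c [0.366  0.5377 0.0051] mid [0.3659 0.5387] tagplane [0.3785 0.5208]
blue 420 [330. 179.] ztop 0.079 c [0.6157 0.1439 0.077 ] mid [0.6146 0.1447] tagplane [0.6029 0.158 ]
blue 110 [307. 182.] ztop 0.024 c [0.5849 0.1085 0.0214] mid [0.5851 0.1084] tagplane [0.5854 0.1081]
```

View pics/crop1.png

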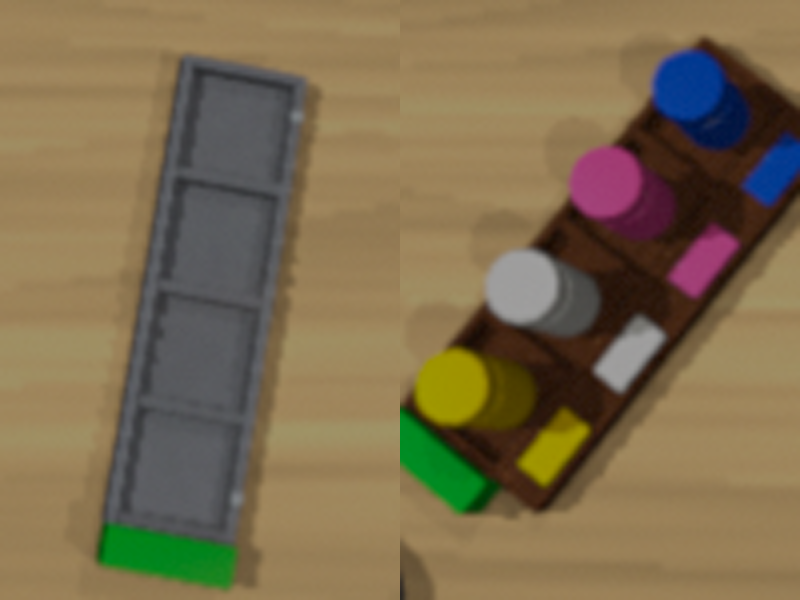

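The left crop shows the empty spray rack: far corners near full-frame (315,144) and (346,149), green end near (311,268). The right crop confirms each jar stands beside its matching tag, in the order yellow, white, pink, blue from green. Both cross-checks on the storage rack pass: tag spacing is 180 mm and lid tops are at 78 mm.

```bash
cat >> h.py <<'E'
def go(obs,xyz,yaw):
    "shift (cm) in tool axes after twisting to yaw (deg, of tool y), from measured pose"
    from scipy.spatial.transform import Rotation as Ro
    R=Ro.from_quat(obs["tool_rot"]).as_matrix();y0=np.degrees(np.arctan2(R[1,1],R[0,1]))
    y=np.radians(yaw);ty=np.array([np.cos(y),np.sin(y),0]);tx=np.cross(ty,[0,0,-1])
    d=np.array(xyz)-obs["position"]
    print("pos",obs["position"].round(4),"yaw",y0.round(2),"twist",round(y0-yaw,2),"lin cm",(np.array([tx@d,ty@d,-d[2]])*100).round(2))
E
python3 - <<'E'
from h import *
from rig import robot
c=dict(np.load("top0.npz"))
A=plane(c,[(315.5,144.25),(346.25,149.25),(296.25,260.75),(329,265)],.018)[:,:2];print(A.round(4))
print("w",np.linalg.norm(A[0]-A[1]),np.linalg.norm(A[2]-A[3]),"len",np.linalg.norm((A[0]+A[1]-A[2]-A[3])/2))
far=(A[0]+A[1])/2;near=(A[2]+A[3])/2;d=near-far;yaw=np.degrees(np.arctan2(d[1],d[0]))
print("far",far,"near",near,"ctr",(far+near)/2,"yaw x",yaw-90)
# floors as dark grey blobs, at z .006
h=cv2.cvtColor(c["color"],cv2.COLOR_BGR2HSV);m=(h[...,1]<60);m[:,:285]=0;m[:,355:]=0;m[:135]=0;m[275:]=0
P,uv=points(c,m);P=P[(P[:,2]<.009)&(P[:,2]>.003)];print(len(P),P.mean(0),"minrect",cv2.minAreaRect((P[:,:2]*1000).astype(np.float32)))
go(robot.get_obs(),(.468,.254,.165),52.9)
E
```

```text
[[ 0.6478 -0.1615]
 [ 0.6377 -0.2261]
 [ 0.4074 -0.1184]
 [ 0.3993 -0.1839]]
w 0.06537570421709363 0.06599220806740792 len 0.24323653734348877
far [ 0.64278114 -0.19377605] near [ 0.40331671 -0.15110521] ctr [ 0.52304893 -0.17244063] yaw x 79.89635272185481
2573 [ 0.52101062 -0.1725823   0.00606405] minrect ((524.60498046875, -169.58694458007812), (61.280799865722656, 235.57664489746094), 79.5697250366211)
pos [0.1837 0.5968 0.2387] yaw 72.88 twist 19.98 lin cm [-43.35 -10.19   7.37]
```

```bash
python3 -m pendant '[{"jaw":1,"linear":[0,0,2.4],"twist":6.66},{"jaw":1,"linear":[0,0,2.4],"twist":6.66},{"jaw":1,"linear":[0,0,1.0],"twist":6.66},{"jaw":1,"linear":[-3.6,-0.85,0],"twist":0},{"jaw":1,"linear":[-3.6,-0.85,0],"twist":0},{"jaw":1,"linear":[-3.6,-0.85,0],"twist":0},{"jaw":1,"linear":[-3.6,-0.85,0],"twist":0},{"jaw":1,"linear":[-3.6,-0.85,0],"twist":0},{"jaw":1,"linear":[-3.6,-0.85,0],"twist":0},{"jaw":1,"linear":[-3.6,-0.85,0],"twist":0},{"jaw":1,"linear":[-3.6,-0.85,0],"twist":0},{"jaw":1,"linear":[-3.6,-0.85,0],"twist":0}]'
python3 -m pendant '[{"jaw":1,"linear":[-3.6,-0.85,0],"twist":0},{"jaw":1,"linear":[-3.6,-0.85,0],"twist":0},{"jaw":1,"linear":[-3.6,-0.85,0],"twist":0},{"jaw":1,"linear":[0,0,0],"twist":0},{"jaw":1,"linear":[0,0,0],"twist":0}]'
python3 - <<'E'
from h import *
from rig import robot,cams
c=cams.camera("wrist");np.savez("w0.npz",**c);cv2.imwrite("pics/w0.png",c["color"])
for m,a,ce in blobs(mask(c,"yellow"),100):
    P,uv=points(c,m);z=np.percentile(P[:,2],95);t=P[:,2]>z-.005
    print(a,ce.round(),z.round(3),P[t].mean(0).round(4),((P[t].max(0)+P[t].min(0))/2).round(4))
go(robot.get_obs(),(.468,.254,.056),52.9)
E
```

```text
time: 1.1
position: [0.3968, 0.3392, 0.1813]
tool_rot: [0.318, 0.948, -0.0, -0.0]
ft_force: [-0.2, -0.6, -0.0]
grip_width: 0.0869
grip_force: 0.0
time: 1.52
position: [0.4682, 0.2537, 0.1813]
tool_rot: [0.32, 0.947, -0.0, -0.0]
ft_force: [-0.3, -1.1, 0.6]
grip_width: 0.0868
grip_force: 0.0
645 [215. 180.] 0.024 [0.442  0.2212 0.0221] [0.4429 0.22   0.0216]
1629 [254. 189.] 0.079 [0.4679 0.255  0.0784] [0.4682 0.2548 0.0778]
pos [0.4668 0.2547 0.1812] yaw 52.77 twist -0.13 lin cm [-1.400e-01  1.000e-02  1.252e+01]
```

View pics/w0.png

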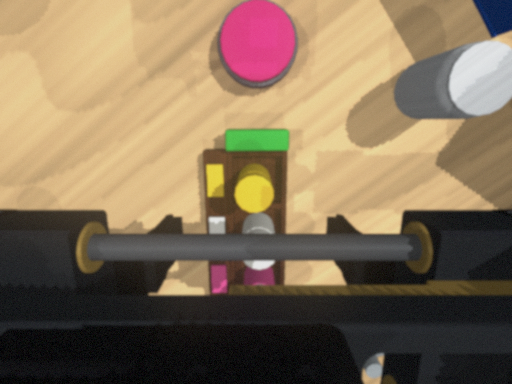

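The wrist picture shows the yellow lid at (254,189) between the fingers, tag at (215,180) and green block at (257,139). It gives the jar at (0.468, 0.255), which agrees with the top view. Descend and grip.

```bash
python3 -m pendant '[{"jaw":1,"linear":[-0.1,0,3.5],"twist":0},{"jaw":1,"linear":[0,0,3.5],"twist":0},{"jaw":1,"linear":[0,0,2.8],"twist":0},{"jaw":1,"linear":[0,0,1.7],"twist":0},{"jaw":1,"linear":[0,0,1.0],"twist":0},{"jaw":0.2,"linear":[0,0,0],"twist":0},{"jaw":0.2,"linear":[0,0,0],"twist":0},{"jaw":0.2,"linear":[0,0,0],"twist":0},{"jaw":0.2,"linear":[0,0,0],"twist":0},{"jaw":0.2,"linear":[0,0,0],"twist":0},{"jaw":0.2,"linear":[0,0,0],"twist":0},{"jaw":0.2,"linear":[0,0,0],"twist":0}]' 15
python3 -m pendant '[{"jaw":0.2,"linear":[0,0,0],"twist":0},{"jaw":0.2,"linear":[0,0,0],"twist":0}]'
```

```text
time: 2.57
position: [0.4681, 0.2548, 0.0573]
tool_rot: [0.318, 0.948, 0.0, 0.001]
ft_force: [-0.1, 0.4, 0.6]
grip_width: 0.048
grip_force: 0.0
time: 2.73
position: [0.4677, 0.2546, 0.0567]
tool_rot: [0.318, 0.948, -0.0, -0.0]
ft_force: [0.2, 0.9, 1.2]
grip_width: 0.0352
grip_force: 15.0
```

```bash
python3 -m pendant '[{"jaw":0.2,"linear":[0,0,-1.5],"twist":0},{"jaw":0.2,"linear":[0,0,-2.7],"twist":0},{"jaw":0.2,"linear":[0,0,-2.7],"twist":-5},{"jaw":0.2,"linear":[0,0,-2.7],"twist":-5.5},{"jaw":0.2,"linear":[0,0,-1.5],"twist":-5.5},{"jaw":0.2,"linear":[0,0,0],"twist":-5.5},{"jaw":0.2,"linear":[0,0,0],"twist":-5.5}]'
python3 - <<'E'
from h import *
from rig import robot
go(robot.get_obs(),(.6126,-.1869,.165),79.8)
E
```

```text
time: 3.32
position: [0.4683, 0.2549, 0.1689]
tool_rot: [0.086, 0.996, 0.0, 0.001]
ft_force: [-0.5, -0.9, -1.5]
grip_width: 0.0356
grip_force: 15.0
pos [0.4683 0.2549 0.1689] yaw 80.17 twist 0.37 lin cm [-22.02 -40.93   0.39]
```

```bash
python3 -m pendant '[{"jaw":0.2,"linear":[-0.9,-1.7,0],"twist":0},{"jaw":0.2,"linear":[-1.7,-3.2,0],"twist":0},{"jaw":0.2,"linear":[-1.9,-3.5,0],"twist":0},{"jaw":0.2,"linear":[-1.9,-3.5,0],"twist":0},{"jaw":0.2,"linear":[-1.9,-3.5,0],"twist":0},{"jaw":0.2,"linear":[-1.9,-3.5,0],"twist":0},{"jaw":0.2,"linear":[-1.9,-3.5,0],"twist":0},{"jaw":0.2,"linear":[-1.9,-3.5,0],"twist":0},{"jaw":0.2,"linear":[-1.9,-3.5,0],"twist":0},{"jaw":0.2,"linear":[-1.9,-3.5,0],"twist":0},{"jaw":0.2,"linear":[-1.9,-3.5,0],"twist":0},{"jaw":0.2,"linear":[-1.5,-2.9,0],"twist":0}]'
python3 -m pendant '[{"jaw":0.2,"linear":[-0.8,-1.3,0],"twist":0},{"jaw":0.2,"linear":[0,0,0],"twist":0},{"jaw":0.2,"linear":[0,0,0],"twist":0},{"jaw":0.2,"linear":[0,0,0],"twist":0}]'
python3 - <<'E'
from h import *
from rig import robot,cams
c=cams.camera("wrist");np.savez("w1.npz",**c);cv2.imwrite("pics/w1.png",c["color"])
for m,a,ce in blobs(mask(c,"green"),100):
    P,uv=points(c,m);print(a,ce.round(),np.percentile(P[:,2],95).round(3),plane(c,ce,.03).round(4))
go(robot.get_obs(),(.6126,-.1869,.059),79.8)
E
```

```text
time: 4.32
position: [0.608, -0.1725, 0.1671]
tool_rot: [0.089, 0.996, -0.0, 0.0]
ft_force: [0.7, -0.4, -1.9]
grip_width: 0.0359
grip_force: 15.0
time: 4.65
position: [0.612, -0.1823, 0.1668]
tool_rot: [0.088, 0.996, 0.001, -0.001]
ft_force: [-0.1, -0.5, -2.0]
grip_width: 0.0356
grip_force: 15.0
pos [ 0.6121 -0.1819  0.167 ] yaw 79.95 twist 0.15 lin cm [-0.14 -0.48 10.8 ]
```

View pics/w1.png

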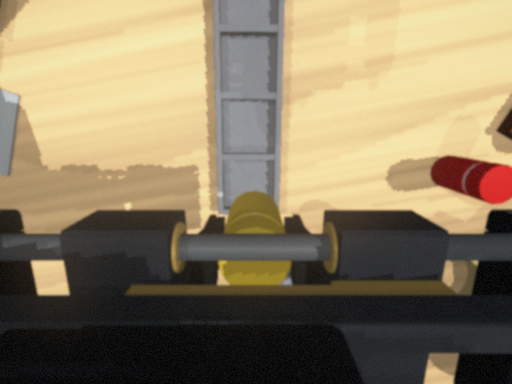

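The wrist picture shows the spray rack's wall tops: dividers at rows 155, 97 and 31 (y -60, 0, +60) between columns ~216 and ~282. I'll cast these onto z = 18 mm.

```bash
python3 - <<'E'
from h import *
from rig import robot
c=dict(np.load("w1.npz"))
g=cv2.cvtColor(c["color"],cv2.COLOR_BGR2GRAY).astype(int);h=cv2.cvtColor(c["color"],cv2.COLOR_BGR2HSV)
col=g[:,235:265].mean(1)
vs=[]
for v0 in(31,97,155):
    w=col[v0-8:v0+9]; print(w.round().astype(int)); 
    w=w-np.percentile(w,60);w[w<0]=0;vs.append((w*np.arange(v0-8,v0+9)).sum()/w.sum())
print(vs)
grey=(h[...,1]<50)
C=[]
for v in vs:
    r=np.nonzero(grey[int(round(v)),195:305])[0]+195;print(r[0],r[-1]);C.append(((r[0]+r[-1])/2,v))
P=plane(c,C,.018)[:,:2];print(P.round(4),np.linalg.norm(np.diff(P,axis=0),axis=1))
d=P[2]-P[0];print("yaw x",np.degrees(np.arctan2(-d[1],-d[0]))-90,"centre",P.mean(0))
E
```

```text
[142 142 142 141 141 142 140 134 115  91  77  78  90 107 119 129 135]
[141 142 142 143 143 143 144 144 140 128 112 112 124 138 145 147 148]
[142 142 142 141 135 125 120 131 143 148 149 147 144 140 139 143 148]
[np.float64(25.766899766899765), np.float64(103.06702412868636), np.float64(158.40437788018434)]
214 283
215 281
217 279
[[ 0.4637 -0.1607]
 [ 0.5314 -0.1736]
 [ 0.5854 -0.1835]] [0.06893559 0.05488356]
yaw x 79.37924940260754 centre [ 0.52685785 -0.17260553]
```

```bash
python3 - <<'E'
from h import *
c=dict(np.load("w1.npz"))
C=[(248.5,33),(248,97.5),(248,153)]
for z in(.018,.012):
    P=plane(c,C,z)[:,:2];print(P.round(4),np.linalg.norm(np.diff(P,axis=0),axis=1),P.mean(0))
V=c["view"];print("cam",-V[:3,:3].T@V[:3,3])
cv2.imwrite("pics/w1c.png",cv2.resize(c["color"][10:210,200:300],None,fx=3,fy=3,interpolation=2))
E
```

```text
[[ 0.4697 -0.1618]
 [ 0.5263 -0.1727]
 [ 0.5799 -0.1825]] [0.0575811 0.0545496] [ 0.52530647 -0.17231982]
[[ 0.4681 -0.1616]
 [ 0.5258 -0.1727]
 [ 0.5806 -0.1827]] [0.05875325 0.05566004] [ 0.52482318 -0.17234346]
cam [ 0.54904795 -0.17115851  0.3127464 ]
```

View pics/w1c.png

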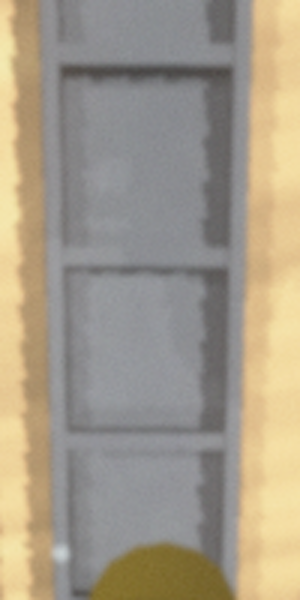

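The enlarged crop shows the wall tops at full-frame rows 27.7, 95.7 and 156.7. Their spacing is 60.4 and 59.6 mm, as it should be. The spray rack centre is (0.5243, -0.1718) with x yaw 79.6°. Lower the yellow jar.

```bash
python3 -m pendant '[{"jaw":0.2,"linear":[-0.2,-0.6,1.5],"twist":0},{"jaw":0.2,"linear":[0,0,3],"twist":0},{"jaw":0.2,"linear":[0,0,3],"twist":0},{"jaw":0.2,"linear":[0,0,1.8],"twist":0},{"jaw":0.2,"linear":[0,0,1.0],"twist":0},{"jaw":0.2,"linear":[0,0,0.5],"twist":0},{"jaw":0.2,"linear":[0,0,0],"twist":0},{"jaw":0.2,"linear":[0,0,0],"twist":0}]'
python3 - <<'E'
from h import *
from rig import robot
go(robot.get_obs(),(.6128,-.188,.0575),79.6)
E
```

```text
time: 5.37
position: [0.6148, -0.1895, 0.0605]
tool_rot: [0.088, 0.996, -0.0, 0.001]
ft_force: [0.5, -0.1, -0.5]
grip_width: 0.0356
grip_force: 15.0
pos [ 0.6148 -0.1895  0.0605] yaw 79.95 twist 0.35 lin cm [0.23 0.11 0.3 ]
```

```bash
python3 -m pendant '[{"jaw":0.2,"linear":[0.2,0.1,0.2],"twist":0},{"jaw":0.2,"linear":[0,0,0.1],"twist":0},{"jaw":0.2,"linear":[0,0,0],"twist":0},{"jaw":1,"linear":[0,0,0],"twist":0},{"jaw":1,"linear":[0,0,0],"twist":0},{"jaw":1,"linear":[0,0,0],"twist":0},{"jaw":1,"linear":[0,0,0],"twist":0},{"jaw":1,"linear":[0,0,0],"twist":0},{"jaw":1,"linear":[0,0,-2.5],"twist":0},{"jaw":1,"linear":[0,0,-3],"twist":6.8},{"jaw":1,"linear":[0,0,-3],"twist":6.8},{"jaw":1,"linear":[0,0,-2.5],"twist":6.8}]'
python3 -m pendant '[{"jaw":1,"linear":[0,0,0],"twist":6.7}]'
python3 - <<'E'
from h import *
from rig import robot,cams
go(robot.get_obs(),(.517,.2232,.165),52.8)
c=cams.camera("top")
for m,a,ce in blobs(mask(c,"yellow"),100):
    P,uv=points(c,m);z=np.percentile(P[:,2],95);t=P[:,2]>z-.005
    print(a,ce.round(),z.round(3),P[t].mean(0).round(4))
E
```

```text
time: 6.37
position: [0.6126, -0.1886, 0.1684]
tool_rot: [0.266, 0.964, -0.0, 0.001]
ft_force: [-0.1, -0.2, 0.6]
grip_width: 0.0837
grip_force: 0.0
time: 6.45
position: [0.6157, -0.1901, 0.1727]
tool_rot: [0.322, 0.947, -0.001, 0.006]
ft_force: [0.7, -0.1, 0.4]
grip_width: 0.0859
grip_force: 0.0
pos [ 0.6157 -0.1901  0.1727] yaw 52.47 twist -0.33 lin cm [32.84 26.95  0.77]
851 [188.  49.] 0.091 [0.8438 0.1078 0.0903]
```

```bash
python3 -m pendant '[{"jaw":1,"linear":[1.6,1.3,0],"twist":0},{"jaw":1,"linear":[3,2.5,0],"twist":0},{"jaw":1,"linear":[3,2.5,0],"twist":0},{"jaw":1,"linear":[3,2.5,0],"twist":0},{"jaw":1,"linear":[3,2.5,0],"twist":0},{"jaw":1,"linear":[3,2.5,0],"twist":0},{"jaw":1,"linear":[3,2.5,0],"twist":0},{"jaw":1,"linear":[3,2.5,0],"twist":0},{"jaw":1,"linear":[3,2.5,0],"twist":0},{"jaw":1,"linear":[3,2.2,0],"twist":0},{"jaw":1,"linear":[3,2,0],"twist":0},{"jaw":1,"linear":[1.2,1,0],"twist":0}]'
python3 -m pendant '[{"jaw":1,"linear":[0,0,0],"twist":0},{"jaw":1,"linear":[0,0,0],"twist":0}]'
python3 - <<'E'
from h import *
from rig import robot,cams
go(robot.get_obs(),(.517,.2232,.056),52.8)
c=cams.camera("wrist")
for m,a,ce in blobs(mask(c,"white"),100):
    P,uv=points(c,m);z=np.percentile(P[:,2],95);t=P[:,2]>z-.005
    print(a,ce.round(),z.round(3),P[t].mean(0).round(4))
c=cams.camera("top")
for m,a,ce in blobs(mask(c,"yellow"),100):
    P,uv=points(c,m);z=np.percentile(P[:,2],95);t=P[:,2]>z-.005
    print(a,ce.round(),z.round(3),P[t].mean(0).round(4))
E
```

```text
time: 7.5
position: [0.5081, 0.2244, 0.1657]
tool_rot: [0.316, 0.949, -0.0, -0.002]
ft_force: [0.1, -0.2, -0.6]
grip_width: 0.0867
grip_force: 0.0
time: 7.67
position: [0.5105, 0.2215, 0.166]
tool_rot: [0.317, 0.948, -0.0, -0.0]
ft_force: [0.3, 0.1, -0.6]
grip_width: 0.0869
grip_force: 0.0
pos [0.5105 0.2215 0.166 ] yaw 53.04 twist 0.24 lin cm [-0.42  0.53 11.  ]
1140 [496.  17.] 0.092 [0.505  0.4368 0.0906]
1604 [260. 199.] 0.079 [0.5165 0.2238 0.0784]
607 [213. 189.] 0.024 [0.4901 0.185  0.0224]
1158 [ 19. 189.] 0.05 [0.3744 0.0379 0.0504]
866 [188.  49.] 0.091 [0.8437 0.1088 0.0908]
411 [332. 157.] 0.08 [ 0.613  -0.1882  0.0781]
218 [128. 241.] 0.024 [0.4423 0.2194 0.0255]
```

```bash
python3 -m pendant '[{"jaw":1,"linear":[-0.4,0.55,3],"twist":0},{"jaw":1,"linear":[0,0,3],"twist":0},{"jaw":1,"linear":[0,0,2.5],"twist":0},{"jaw":1,"linear":[0,0,1.5],"twist":0},{"jaw":1,"linear":[0,0,1.0],"twist":0},{"jaw":0.2,"linear":[0,0,0],"twist":0},{"jaw":0.2,"linear":[0,0,0],"twist":0},{"jaw":0.2,"linear":[0,0,0],"twist":0},{"jaw":0.2,"linear":[0,0,0],"twist":0},{"jaw":0.2,"linear":[0,0,0],"twist":0},{"jaw":0.2,"linear":[0,0,0],"twist":0},{"jaw":0.2,"linear":[0,0,0],"twist":0}]' 15
python3 -m pendant '[{"jaw":0.2,"linear":[0,0,0],"twist":0},{"jaw":0.2,"linear":[0,0,0],"twist":0},{"jaw":0.2,"linear":[0,0,0],"twist":0}]'
```

```text
time: 8.77
position: [0.5181, 0.2231, 0.0572]
tool_rot: [0.319, 0.948, 0.0, 0.001]
ft_force: [0.9, 0.3, 0.0]
grip_width: 0.0484
grip_force: 0.0
time: 9.02
position: [0.5176, 0.2229, 0.0567]
tool_rot: [0.319, 0.948, -0.0, -0.0]
ft_force: [-1.5, -1.1, 1.1]
grip_width: 0.0355
grip_force: 15.0
```

```bash
python3 -m pendant '[{"jaw":0.2,"linear":[0,0,-1.5],"twist":0},{"jaw":0.2,"linear":[0,0,-2.7],"twist":0},{"jaw":0.2,"linear":[0,0,-2.7],"twist":-5},{"jaw":0.2,"linear":[0,0,-2.7],"twist":-5.5},{"jaw":0.2,"linear":[0,0,-1.5],"twist":-5.5},{"jaw":0.2,"linear":[0,0,0],"twist":-5.5},{"jaw":0.2,"linear":[0,0,0],"twist":-5.3}]'
python3 - <<'E'
from h import *
from rig import robot
go(robot.get_obs(),(.5538,-.1772,.165),79.6)
E
```

```text
time: 9.6
position: [0.5184, 0.2231, 0.1689]
tool_rot: [0.088, 0.996, 0.0, 0.001]
ft_force: [-0.2, 0.4, -2.0]
grip_width: 0.0356
grip_force: 15.0
pos [0.5184 0.2231 0.1689] yaw 79.88 twist 0.28 lin cm [-10.71 -38.73   0.39]
```

```bash
python3 -m pendant '[{"jaw":0.2,"linear":[-0.5,-1.8,0],"twist":0},{"jaw":0.2,"linear":[-1,-3.6,0],"twist":0},{"jaw":0.2,"linear":[-1,-3.6,0],"twist":0},{"jaw":0.2,"linear":[-1,-3.6,0],"twist":0},{"jaw":0.2,"linear":[-1,-3.6,0],"twist":0},{"jaw":0.2,"linear":[-1,-3.6,0],"twist":0},{"jaw":0.2,"linear":[-1,-3.6,0],"twist":0},{"jaw":0.2,"linear":[-1,-3.6,0],"twist":0},{"jaw":0.2,"linear":[-1,-3.6,0],"twist":0},{"jaw":0.2,"linear":[-1,-3.6,0],"twist":0},{"jaw":0.2,"linear":[-0.8,-3,0],"twist":0},{"jaw":0.2,"linear":[-0.4,-1.5,0],"twist":0}]'
python3 -m pendant '[{"jaw":0.2,"linear":[0,0,0],"twist":0},{"jaw":0.2,"linear":[0,0,0],"twist":0},{"jaw":0.2,"linear":[0,0,0],"twist":0}]'
python3 - <<'E'
from h import *
from rig import robot
go(robot.get_obs(),(.5538,-.1772,.0573),79.6)
E
```

```text
time: 10.6
position: [0.5536, -0.1813, 0.1674]
tool_rot: [0.092, 0.996, -0.001, 0.001]
ft_force: [-0.6, 0.0, -0.9]
grip_width: 0.0361
grip_force: 15.0
time: 10.85
position: [0.5523, -0.1754, 0.1671]
tool_rot: [0.09, 0.996, 0.001, -0.001]
ft_force: [0.6, 0.2, -1.5]
grip_width: 0.0358
grip_force: 15.0
pos [ 0.5523 -0.1754  0.1671] yaw 79.63 twist 0.03 lin cm [-0.18 -0.15 10.98]
```

```bash
python3 -m pendant '[{"jaw":0.2,"linear":[-0.1,-0.1,1.5],"twist":0},{"jaw":0.2,"linear":[0,0,3],"twist":0},{"jaw":0.2,"linear":[0,0,3],"twist":0},{"jaw":0.2,"linear":[0,0,1.8],"twist":0},{"jaw":0.2,"linear":[0,0,0.8],"twist":0},{"jaw":0.2,"linear":[0,0,0.5],"twist":0},{"jaw":0.2,"linear":[0,0,0],"twist":0},{"jaw":0.2,"linear":[0,0,0],"twist":0}]'
python3 - <<'E'
from h import *
from rig import robot
go(robot.get_obs(),(.5538,-.1772,.0573),79.6)
E
```

```text
time: 11.52
position: [0.5547, -0.1779, 0.0624]
tool_rot: [0.09, 0.996, -0.0, 0.001]
ft_force: [0.8, 0.5, -0.8]
grip_width: 0.0357
grip_force: 15.0
pos [ 0.5547 -0.1779  0.0624] yaw 79.65 twist 0.05 lin cm [0.1  0.05 0.51]
```

```bash
python3 -m pendant '[{"jaw":0.2,"linear":[0.1,0,0.3],"twist":0},{"jaw":0.2,"linear":[0,0,0.2],"twist":0},{"jaw":0.2,"linear":[0,0,0],"twist":0},{"jaw":1,"linear":[0,0,0],"twist":0},{"jaw":1,"linear":[0,0,0],"twist":0},{"jaw":1,"linear":[0,0,0],"twist":0},{"jaw":1,"linear":[0,0,0],"twist":0},{"jaw":1,"linear":[0,0,0],"twist":0},{"jaw":1,"linear":[0,0,-2.5],"twist":0},{"jaw":1,"linear":[0,0,-3],"twist":6.7},{"jaw":1,"linear":[0,0,-3],"twist":6.7},{"jaw":1,"linear":[0,0,-2.5],"twist":6.7}]'
python3 -m pendant '[{"jaw":1,"linear":[0,0,0],"twist":6.7},{"jaw":1,"linear":[0,0,0],"twist":0}]'
python3 - <<'E'
from h import *
from rig import robot
go(robot.get_obs(),(.567,.1842,.165),52.8)
E
```

```text
time: 12.52
position: [0.5532, -0.1781, 0.1683]
tool_rot: [0.266, 0.964, -0.0, 0.0]
ft_force: [0.2, -0.3, -0.5]
grip_width: 0.0843
grip_force: 0.0
time: 12.68
position: [0.554, -0.1786, 0.1687]
tool_rot: [0.32, 0.947, -0.0, 0.002]
ft_force: [-0.6, 0.9, -1.1]
grip_width: 0.0864
grip_force: 0.0
pos [ 0.554  -0.1786  0.1687] yaw 52.69 twist -0.11 lin cm [20.9  29.68  0.37]
```

```bash
python3 -m pendant '[{"jaw":1,"linear":[1.2,1.7,0],"twist":0},{"jaw":1,"linear":[2.1,3,0],"twist":0},{"jaw":1,"linear":[2.1,3,0],"twist":0},{"jaw":1,"linear":[2.1,3,0],"twist":0},{"jaw":1,"linear":[2.1,3,0],"twist":0},{"jaw":1,"linear":[2.1,3,0],"twist":0},{"jaw":1,"linear":[2.1,3,0],"twist":0},{"jaw":1,"linear":[2.1,3,0],"twist":0},{"jaw":1,"linear":[2.1,3,0],"twist":0},{"jaw":1,"linear":[1.8,2.5,0],"twist":0},{"jaw":1,"linear":[1.1,1.5,0],"twist":0},{"jaw":1,"linear":[0,0,0],"twist":0}]'
python3 -m pendant '[{"jaw":1,"linear":[0,0,0],"twist":0},{"jaw":1,"linear":[0,0,0],"twist":0}]'
python3 - <<'E'
from h import *
from rig import robot,cams
go(robot.get_obs(),(.567,.1842,.056),52.8)
c=cams.camera("wrist")
for m,a,ce in blobs(mask(c,"pink"),100):
    P,uv=points(c,m);z=np.percentile(P[:,2],95);t=P[:,2]>z-.005
    print("pink",a,ce.round(),z.round(3),P[t].mean(0).round(4))
c=cams.camera("top")
for m,a,ce in blobs(mask(c,"white"),60):
    P,uv=points(c,m);z=np.percentile(P[:,2],95);t=P[:,2]>z-.005
    print(a,ce.round(),z.round(3),P[t].mean(0).round(4))
E
```

```text
time: 13.68
position: [0.5649, 0.1888, 0.1654]
tool_rot: [0.315, 0.949, 0.0, -0.001]
ft_force: [0.3, -0.0, -0.5]
grip_width: 0.087
grip_force: 0.0
time: 13.85
position: [0.5654, 0.1842, 0.1657]
tool_rot: [0.318, 0.948, -0.001, -0.001]
ft_force: [-0.3, -0.9, 0.6]
grip_width: 0.087
grip_force: 0.0
pos [0.5654 0.1842 0.1657] yaw 52.89 twist 0.09 lin cm [-0.12  0.1  10.97]
pink 616 [210. 183.] 0.024 [0.538  0.1488 0.0223]
pink 1750 [256. 194.] 0.079 [0.5674 0.1865 0.0784]
1255 [78. 18.] 0.108 [0.8896 0.3295 0.1062]
1367 [180.  20.] 0.108 [0.8805 0.1192 0.1061]
1339 [349.  19.] 0.108 [ 0.8851 -0.2209  0.1057]
1318 [403.  23.] 0.107 [ 0.88   -0.3307  0.1056]
244 [325.  96.] 0.022 [ 0.7553 -0.1851  0.0202]
61 [132.  94.] 0.036 [0.7527 0.2285 0.0339]
262 [331. 184.] 0.08 [ 0.5526 -0.1781  0.0781]
1226 [453. 215.] 0.006 [ 0.5023 -0.4533  0.0032]
158 [147. 218.] 0.024 [0.4897 0.1843 0.0221]
186 [233. 280.] 0.051 [0.369  0.0103 0.0497]
```

White is standing at (0.553, -0.178), as planned. Pink next.

```bash
python3 -m pendant '[{"jaw":1,"linear":[-0.1,0.15,3],"twist":0},{"jaw":1,"linear":[0,0,3],"twist":0},{"jaw":1,"linear":[0,0,2.5],"twist":0},{"jaw":1,"linear":[0,0,1.5],"twist":0},{"jaw":1,"linear":[0,0,1.0],"twist":0},{"jaw":0.2,"linear":[0,0,0],"twist":0},{"jaw":0.2,"linear":[0,0,0],"twist":0},{"jaw":0.2,"linear":[0,0,0],"twist":0},{"jaw":0.2,"linear":[0,0,0],"twist":0},{"jaw":0.2,"linear":[0,0,0],"twist":0},{"jaw":0.2,"linear":[0,0,0],"twist":0},{"jaw":0.2,"linear":[0,0,0],"twist":0}]' 15
python3 -m pendant '[{"jaw":0.2,"linear":[0,0,0],"twist":0},{"jaw":0.2,"linear":[0,0,0],"twist":0},{"jaw":0.2,"linear":[0,0,0],"twist":0}]'
python3 -m pendant '[{"jaw":0.2,"linear":[0,0,-1.5],"twist":0},{"jaw":0.2,"linear":[0,0,-2.7],"twist":0},{"jaw":0.2,"linear":[0,0,-2.7],"twist":-5},{"jaw":0.2,"linear":[0,0,-2.7],"twist":-5.5},{"jaw":0.2,"linear":[0,0,-1.5],"twist":-5.5},{"jaw":0.2,"linear":[0,0,0],"twist":-5.5},{"jaw":0.2,"linear":[0,0,0],"twist":-5.3},{"jaw":0.2,"linear":[0,0,0],"twist":0}]'
python3 - <<'E'
from h import *
from rig import robot
go(robot.get_obs(),(.4948,-.1664,.165),79.6)
E
```

```text
time: 14.95
position: [0.5681, 0.1856, 0.0573]
tool_rot: [0.319, 0.948, 0.0, 0.001]
ft_force: [-0.0, -0.2, 0.5]
grip_width: 0.0483
grip_force: 0.0
time: 15.2
position: [0.5677, 0.1855, 0.0567]
tool_rot: [0.319, 0.948, -0.0, 0.0]
ft_force: [-0.6, 0.1, 0.8]
grip_width: 0.0352
grip_force: 15.0
time: 15.87
position: [0.5675, 0.1855, 0.1678]
tool_rot: [0.09, 0.996, 0.0, 0.0]
ft_force: [0.1, 0.0, -0.7]
grip_width: 0.0353
grip_force: 15.0
pos [0.5675 0.1855 0.1678] yaw 79.7 twist 0.1 lin cm [  0.8  -35.93   0.28]
```

```bash
python3 -m pendant '[{"jaw":0.2,"linear":[0,-1.8,0],"twist":0},{"jaw":0.2,"linear":[0.1,-3.4,0],"twist":0},{"jaw":0.2,"linear":[0.1,-3.4,0],"twist":0},{"jaw":0.2,"linear":[0.1,-3.4,0],"twist":0},{"jaw":0.2,"linear":[0.1,-3.4,0],"twist":0},{"jaw":0.2,"linear":[0.1,-3.4,0],"twist":0},{"jaw":0.2,"linear":[0.1,-3.4,0],"twist":0},{"jaw":0.2,"linear":[0.1,-3.4,0],"twist":0},{"jaw":0.2,"linear":[0.1,-3.4,0],"twist":0},{"jaw":0.2,"linear":[0,-3.4,0],"twist":0},{"jaw":0.2,"linear":[0,-2.2,0],"twist":0},{"jaw":0.2,"linear":[0,-1.3,0],"twist":0}]'
python3 -m pendant '[{"jaw":0.2,"linear":[0,0,0],"twist":0},{"jaw":0.2,"linear":[0,0,0],"twist":0},{"jaw":0.2,"linear":[0,0,0],"twist":0}]'
python3 - <<'E'
from h import *
from rig import robot
go(robot.get_obs(),(.4948,-.1664,.0573),79.6)
E
```

```text
time: 16.87
position: [0.4946, -0.1689, 0.1672]
tool_rot: [0.093, 0.996, -0.0, -0.0]
ft_force: [-0.2, -0.1, -0.7]
grip_width: 0.0359
grip_force: 15.0
time: 17.12
position: [0.4948, -0.1647, 0.1673]
tool_rot: [0.091, 0.996, 0.001, -0.001]
ft_force: [-0.0, 0.2, -2.3]
grip_width: 0.0353
grip_force: 15.0
pos [ 0.4948 -0.1647  0.1673] yaw 79.6 twist 0.0 lin cm [-0.03 -0.17 11.  ]
```

```bash
python3 -m pendant '[{"jaw":0.2,"linear":[0,-0.1,1.5],"twist":0},{"jaw":0.2,"linear":[0,0,3],"twist":0},{"jaw":0.2,"linear":[0,0,3],"twist":0},{"jaw":0.2,"linear":[0,0,1.8],"twist":0},{"jaw":0.2,"linear":[0,0,0.8],"twist":0},{"jaw":0.2,"linear":[0,0,0.5],"twist":0},{"jaw":0.2,"linear":[0,0,0],"twist":0},{"jaw":0.2,"linear":[0,0,0],"twist":0}]'
python3 - <<'E'
from h import *
from rig import robot
go(robot.get_obs(),(.4948,-.1664,.0573),79.6)
E
```

```text
time: 17.78
position: [0.4956, -0.1669, 0.0622]
tool_rot: [0.09, 0.996, -0.0, 0.001]
ft_force: [-0.2, -1.0, -0.5]
grip_width: 0.0358
grip_force: 15.0
pos [ 0.4956 -0.1669  0.0622] yaw 79.65 twist 0.05 lin cm [0.09 0.03 0.49]
```

```bash
python3 -m pendant '[{"jaw":0.2,"linear":[0.1,0,0.3],"twist":0},{"jaw":0.2,"linear":[0,0,0.2],"twist":0},{"jaw":0.2,"linear":[0,0,0],"twist":0},{"jaw":1,"linear":[0,0,0],"twist":0},{"jaw":1,"linear":[0,0,0],"twist":0},{"jaw":1,"linear":[0,0,0],"twist":0},{"jaw":1,"linear":[0,0,0],"twist":0},{"jaw":1,"linear":[0,0,0],"twist":0},{"jaw":1,"linear":[0,0,-2.5],"twist":0},{"jaw":1,"linear":[0,0,-3],"twist":6.7},{"jaw":1,"linear":[0,0,-3],"twist":6.7},{"jaw":1,"linear":[0,0,-2.5],"twist":6.7}]'
python3 -m pendant '[{"jaw":1,"linear":[0,0,0],"twist":6.7},{"jaw":1,"linear":[0,0,0],"twist":0}]'
python3 - <<'E'
from h import *
from rig import robot
go(robot.get_obs(),(.615,.1475,.165),52.8)
E
```

```text
time: 18.78
position: [0.494, -0.167, 0.1682]
tool_rot: [0.266, 0.964, -0.0, 0.0]
ft_force: [0.7, 0.1, -0.2]
grip_width: 0.0843
grip_force: 0.0
time: 18.95
position: [0.4949, -0.1675, 0.1684]
tool_rot: [0.32, 0.947, -0.0, 0.002]
ft_force: [0.1, -0.2, -0.3]
grip_width: 0.0866
grip_force: 0.0
pos [ 0.4949 -0.1675  0.1684] yaw 52.69 twist -0.11 lin cm [ 9.48 32.35  0.34]
```

```bash
python3 -m pendant '[{"jaw":1,"linear":[0.5,1.7,0],"twist":0},{"jaw":1,"linear":[1,3.4,0],"twist":0},{"jaw":1,"linear":[1,3.4,0],"twist":0},{"jaw":1,"linear":[1,3.4,0],"twist":0},{"jaw":1,"linear":[1,3.4,0],"twist":0},{"jaw":1,"linear":[1,3.4,0],"twist":0},{"jaw":1,"linear":[1,3.4,0],"twist":0},{"jaw":1,"linear":[1,3.4,0],"twist":0},{"jaw":1,"linear":[1,3.4,0],"twist":0},{"jaw":1,"linear":[0.6,2.2,0],"twist":0},{"jaw":1,"linear":[0.4,1.2,0],"twist":0},{"jaw":1,"linear":[0,0,0],"twist":0}]'
python3 -m pendant '[{"jaw":1,"linear":[0,0,0],"twist":0},{"jaw":1,"linear":[0,0,0],"twist":0}]'
python3 - <<'E'
from h import *
from rig import robot,cams
go(robot.get_obs(),(.615,.1475,.056),52.8)
for n,col in(("wrist","blue"),("top","pink")):
  c=cams.camera(n)
  for m,a,ce in blobs(mask(c,col),100):
    P,uv=points(c,m);z=np.percentile(P[:,2],95);t=P[:,2]>z-.005
    print(col,a,ce.round(),z.round(3),P[t].mean(0).round(4))
E
```

```text
time: 19.95
position: [0.6134, 0.15, 0.1653]
tool_rot: [0.317, 0.949, -0.0, -0.001]
ft_force: [-0.4, -0.8, 0.3]
grip_width: 0.087
grip_force: 0.0
time: 20.12
position: [0.6126, 0.1463, 0.1659]
tool_rot: [0.319, 0.948, -0.001, -0.001]
ft_force: [-0.2, 0.5, -0.5]
grip_width: 0.0869
grip_force: 0.0
pos [0.6126 0.1463 0.1659] yaw 52.79 twist -0.01 lin cm [-0.12  0.24 10.99]
blue 489 [212. 183.] 0.024 [0.5855 0.1125 0.0225]
blue 1431 [257. 196.] 0.079 [0.6148 0.1488 0.0784]
pink 187 [166. 195.] 0.025 [0.5376 0.1478 0.0225]
pink 367 [323. 216.] 0.08 [ 0.4938 -0.1663  0.0778]
pink 999 [ 67. 281.] 0.032 [0.3615 0.3388 0.0302]
```

Pink is in place at (0.494, -0.166). Blue next.

```bash
python3 -m pendant '[{"jaw":1,"linear":[-0.1,0.25,3],"twist":0},{"jaw":1,"linear":[0,0,3],"twist":0},{"jaw":1,"linear":[0,0,2.5],"twist":0},{"jaw":1,"linear":[0,0,1.5],"twist":0},{"jaw":1,"linear":[0,0,1.0],"twist":0},{"jaw":0.2,"linear":[0,0,0],"twist":0},{"jaw":0.2,"linear":[0,0,0],"twist":0},{"jaw":0.2,"linear":[0,0,0],"twist":0},{"jaw":0.2,"linear":[0,0,0],"twist":0},{"jaw":0.2,"linear":[0,0,0],"twist":0},{"jaw":0.2,"linear":[0,0,0],"twist":0},{"jaw":0.2,"linear":[0,0,0],"twist":0}]' 15
python3 -m pendant '[{"jaw":0.2,"linear":[0,0,0],"twist":0},{"jaw":0.2,"linear":[0,0,0],"twist":0},{"jaw":0.2,"linear":[0,0,0],"twist":0}]'
python3 -m pendant '[{"jaw":0.2,"linear":[0,0,-1.5],"twist":0},{"jaw":0.2,"linear":[0,0,-2.7],"twist":0},{"jaw":0.2,"linear":[0,0,-2.7],"twist":-5},{"jaw":0.2,"linear":[0,0,-2.7],"twist":-5.5},{"jaw":0.2,"linear":[0,0,-1.5],"twist":-5.5},{"jaw":0.2,"linear":[0,0,0],"twist":-5.5},{"jaw":0.2,"linear":[0,0,0],"twist":-5.3},{"jaw":0.2,"linear":[0,0,0],"twist":0}]'
python3 - <<'E'
from h import *
from rig import robot
go(robot.get_obs(),(.4358,-.1556,.165),79.6)
E
```

```text
time: 21.22
position: [0.6162, 0.1492, 0.0573]
tool_rot: [0.319, 0.948, 0.0, 0.001]
ft_force: [-0.4, 0.6, -0.1]
grip_width: 0.0487
grip_force: 0.0
time: 21.47
position: [0.6158, 0.1491, 0.0567]
tool_rot: [0.319, 0.948, -0.0, 0.0]
ft_force: [-0.5, -0.1, 0.8]
grip_width: 0.0355
grip_force: 15.0
time: 22.13
position: [0.6158, 0.1492, 0.1679]
tool_rot: [0.09, 0.996, 0.0, 0.0]
ft_force: [-0.4, 0.4, -1.0]
grip_width: 0.0356
grip_force: 15.0
pos [0.6158 0.1492 0.1679] yaw 79.69 twist 0.09 lin cm [ 12.2  -33.22   0.29]
```

```bash
python3 -m pendant '[{"jaw":0.2,"linear":[0.6,-1.7,0],"twist":0},{"jaw":0.2,"linear":[1.2,-3.3,0],"twist":0},{"jaw":0.2,"linear":[1.2,-3.3,0],"twist":0},{"jaw":0.2,"linear":[1.2,-3.3,0],"twist":0},{"jaw":0.2,"linear":[1.2,-3.3,0],"twist":0},{"jaw":0.2,"linear":[1.2,-3.3,0],"twist":0},{"jaw":0.2,"linear":[1.2,-3.3,0],"twist":0},{"jaw":0.2,"linear":[1.2,-3.3,0],"twist":0},{"jaw":0.2,"linear":[1.2,-3.3,0],"twist":0},{"jaw":0.2,"linear":[1.0,-2.7,0],"twist":0},{"jaw":0.2,"linear":[0.7,-1.7,0],"twist":0},{"jaw":0.2,"linear":[0.3,-0.7,0],"twist":0}]'
python3 -m pendant '[{"jaw":0.2,"linear":[0,0,0],"twist":0},{"jaw":0.2,"linear":[0,0,0],"twist":0},{"jaw":0.2,"linear":[0,0,0],"twist":0}]'
python3 - <<'E'
from h import *
from rig import robot
go(robot.get_obs(),(.4358,-.1556,.0573),79.6)
E
```

```text
time: 23.13
position: [0.4346, -0.1573, 0.1673]
tool_rot: [0.093, 0.996, -0.0, -0.0]
ft_force: [-0.6, -0.4, -1.6]
grip_width: 0.0355
grip_force: 15.0
time: 23.38
position: [0.4364, -0.1545, 0.1675]
tool_rot: [0.091, 0.996, 0.0, 0.0]
ft_force: [-0.3, -0.6, -0.6]
grip_width: 0.0358
grip_force: 15.0
pos [ 0.4364 -0.1545  0.1675] yaw 79.62 twist 0.02 lin cm [ 0.04 -0.11 11.02]
```

```bash
python3 -m pendant '[{"jaw":0.2,"linear":[0.1,-0.1,1.5],"twist":0},{"jaw":0.2,"linear":[0,0,3],"twist":0},{"jaw":0.2,"linear":[0,0,3],"twist":0},{"jaw":0.2,"linear":[0,0,1.8],"twist":0},{"jaw":0.2,"linear":[0,0,0.8],"twist":0},{"jaw":0.2,"linear":[0,0,0.5],"twist":0},{"jaw":0.2,"linear":[0,0,0],"twist":0},{"jaw":0.2,"linear":[0,0,0],"twist":0}]'
python3 - <<'E'
from h import *
from rig import robot
go(robot.get_obs(),(.4358,-.1556,.0573),79.6)
E
```

```text
time: 24.05
position: [0.4355, -0.1561, 0.0621]
tool_rot: [0.09, 0.996, -0.0, 0.001]
ft_force: [0.5, -0.5, -0.5]
grip_width: 0.0356
grip_force: 15.0
pos [ 0.4355 -0.1561  0.0621] yaw 79.64 twist 0.04 lin cm [-0.02  0.05  0.48]
```

Then release, rise and back off sideways (tool +y) for a clear view.

```bash
python3 -m pendant '[{"jaw":0.2,"linear":[0,0,0.3],"twist":0},{"jaw":0.2,"linear":[0,0,0.2],"twist":0},{"jaw":0.2,"linear":[0,0,0],"twist":0},{"jaw":1,"linear":[0,0,0],"twist":0},{"jaw":1,"linear":[0,0,0],"twist":0},{"jaw":1,"linear":[0,0,0],"twist":0},{"jaw":1,"linear":[0,0,0],"twist":0},{"jaw":1,"linear":[0,0,0],"twist":0},{"jaw":1,"linear":[0,0,-2.5],"twist":0},{"jaw":1,"linear":[0,0,-3.5],"twist":0},{"jaw":1,"linear":[0,0,-3.5],"twist":0},{"jaw":1,"linear":[0,0,-3],"twist":0}]'
python3 -m pendant '[{"jaw":1,"linear":[0,3,0],"twist":0},{"jaw":1,"linear":[0,4,0],"twist":0},{"jaw":1,"linear":[0,4,0],"twist":0},{"jaw":1,"linear":[0,4,0],"twist":0},{"jaw":1,"linear":[0,4,0],"twist":0},{"jaw":1,"linear":[0,4,0],"twist":0},{"jaw":1,"linear":[0,3,0],"twist":0},{"jaw":1,"linear":[0,2,0],"twist":0},{"jaw":1,"linear":[0,0,0],"twist":0},{"jaw":1,"linear":[0,0,0],"twist":0},{"jaw":1,"linear":[0,0,0],"twist":0},{"jaw":1,"linear":[0,0,0],"twist":0}]'
python3 - <<'E'
from h import *
from rig import cams
c=cams.camera("top");cv2.imwrite("pics/end.png",c["color"])
R=np.array([[.1805,.9836],[-.9836,.1805]])
for col in("yellow","white","pink","blue"):
  for m,a,ce in blobs(mask(c,col),60):
    P,uv=points(c,m);z=np.percentile(P[:,2],95);t=P[:,2]>z-.005;p=P[t].mean(0)
    if abs(p[2]-.078)<.004: print(col,ce.round(),p.round(4),"rack xy mm",(R@(p[:2]-[.5243,-.1718])*1000).round(1))
E
```

```text
time: 25.05
position: [0.4346, -0.1561, 0.1832]
tool_rot: [0.091, 0.996, -0.0, 0.0]
ft_force: [0.9, -1.0, 0.4]
grip_width: 0.084
grip_force: 0.0
time: 26.05
position: [0.4849, 0.1181, 0.1814]
tool_rot: [0.091, 0.996, -0.0, -0.0]
ft_force: [-0.0, 0.1, 0.4]
grip_width: 0.087
grip_force: 0.0
yellow [332. 157.] [ 0.6131 -0.1882  0.0782] rack xy mm [ -0.1 -90.3]
white [330. 184.] [ 0.5524 -0.1776  0.078 ] rack xy mm [ -0.6 -28.6]
pink [323. 216.] [ 0.4939 -0.1663  0.0778] rack xy mm [-0.1 30.9]
blue [318. 246.] [ 0.4359 -0.1557  0.0778] rack xy mm [-0.1 89.8]
```

View pics/end.png

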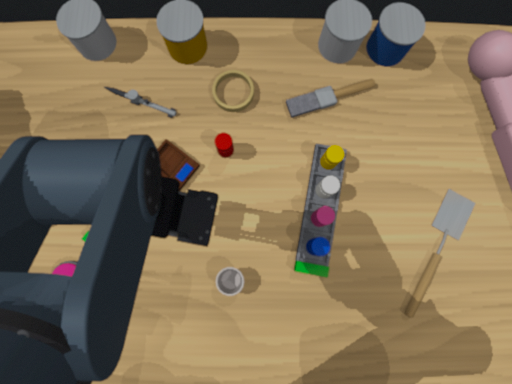

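The final picture shows all four jars upright in the spray rack: blue (318,246) by the green block, then pink (323,216), white (330,184) and yellow (332,157). All are within 2 mm of centre and the arm is clear.

```bash
python3 -c "
from rig import robot
print(robot.hand_in())"
```

```text
the job is handed in; nothing more can be done
None
```

I moved all four jars to the spray rack in reverse order (blue, pink, white, yellow from the green end), each upright within about 2 mm of its compartment centre by the top camera, and handed the job in after about 26 s of the 102 s allowed; the hand-in returned no verdict.

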